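# Press the lid home and slide the sugar box under the rack's rod

## Task

The sugar box standing on the worktop still has its lid sitting proud. Press the lid fully home, then set the box in front of the empty bay of the wooden rack and push it in under the steel rod, end first and against the drag of the spring in the bay, until it sits square against the back rail like the box next to it. It is glass: press and push only as hard as it takes, never force it against the rod, leave it standing flat and the other things where they are.

Things in the scene. Friction and masses are not known exactly. Their poses are not given: they have to be found in the camera images.
- sugar_box_center (a point): Centre of the loose glass box of sugar cubes that is to be stored, 30 mm above its underside. The box is 100 mm long (its x axis) and 62 mm wide (its y axis), 0.4 kg; the glass is 50 mm high and the flat wooden lid on it is 97 x 59 mm and 10 mm thick, so that the top of the lid is about 60 mm above the underside when the lid is home. It stands on the worktop, first to the right of the rack. Either end may go in first.
- bay (a point): Where the centre of the sugar box (30 mm above its underside) is when it is home in the empty bay of the rack, the right-hand one; x points into the bay, y to the left. The bay is 66 mm wide and has no floor (boxes slide on the worktop). Its cheeks, 78 mm high and 10 mm thick, begin 39 mm before this point and taper to 4 mm there (mouth 72 mm wide); the back rail's face is 50 mm beyond it.
- spring: Bowed steel spring wire on the right-hand cheek of the empty bay, 18 to 36 mm above the worktop, that stands 6.5 mm into the bay and gives way. It keeps a box snug against the left-hand cheek; from about 50 mm before home the box slides with 4 to 10 N of drag all the way, more if it is also pressed down.
- rod: The fixed steel rod, 8 mm thick, that bridges both bays of the rack: its origin is the middle of the rod, its y axis runs along it. Its underside is 63 mm above the worktop and its top 71 mm: a box passes under it only if its lid is home. A box that is home stands 28 mm out in front of the rod.
- rack: The wooden rack, fixed to the worktop, 105 mm deep and 162 mm wide; origin at the worktop in the middle of the rack, x towards its back rail, y to the left. The rail is 44 mm high. Its left bay already holds a box.
- rail: The fixed back rail of the rack, a wooden board across both bays, 44 mm high: the hard stop. Its origin is in the middle of the board; its front face is 6 mm before that.
- sugar_box_lid: The wooden lid of the sugar box; origin in the middle of its underside, 10 mm below its top and, when the lid is home, 50 mm above the underside of the box. It starts 6 to 12 mm proud of that. It slides straight up and down in its seal with about 16 N of friction, stays where it is left and ends on a hard stop when home.
- sugar_box: The sugar box (see its centre); origin in the middle of its underside, z up.
- stored_box: A box like the sugar box, already home in the rack's left bay. To be left alone.
- espresso_cup: Striped espresso cup, 60 x 83 x 49 mm, standing left of the rack's mouth; origin at its underside. To be left alone.
- tuna_tin: Low round tin, 87 mm across and 40 mm high, standing at the right; origin at its underside. To be left alone.
- salt_shaker: Salt shaker, 44 mm across and 90 mm high, standing farther right; origin at its underside. To be left alone.

How it is judged:
By the outcome, as a careful person would: the job done as asked, in the order asked, and still so for the second after the job is handed in, with the robot touching nothing.
It also fails if it takes over 72 s, if anything falls off the work surface, if the arm or the gripper's body presses on something with over 40 N, if the wrist force passes 120 N, or if a joint passes its speed limit or range.

## Robot

A 7-joint arm with a two-finger parallel gripper is mounted at the origin on a cart in front of the work surface, level with it; the furniture and walls round the work are solid. World frame = base frame: x ahead of the robot, y to its left, z up, the work surface at z = 0. Lengths are in m, angles in rad, forces in N, time in s.
With the tool pointing down it reaches from about 0.4 to 0.875 m from the base axis. Payload 19.3 kg.
Tool frame: the origin (TCP) lies midway between the tips of the shut fingers; the grasp point (between the pads) lies 19 mm behind it (bot.pinch_z is the distance from the TCP to the grasp point, in m); z points along the fingers, y is the line along which they close (so a half turn about z gives the same grasp; the last joint's range is limited). The gripper opens to 85 mm and grips with 20 to 120 N. Pads are 22 mm wide; open, the fingers measure 114 mm over their backs; the gripper's body (76 mm by 85 mm) begins 54 mm behind the grasp point. The pads swing forward as they close: fully open they stand 13 mm farther back than shut.
Start: joints at [1.252, 0.521, -0.036, 1.599, 0.021, 1.021, -0.113], TCP at [0.154, -0.606, 0.231] pointing down, gripper open.
Joint ranges: [-2.91, 2.91], [-0.3, 2.13], [-1.5, 1.42], [0.17, 2.43], [-1.26, 4.41], [0.16, 1.93], [-2.52, 2.52]. Speed limits (rad/s): [1.89, 1.89, 2.39, 2.39, 3.01, 3.01, 3.01].

## Interface

Orientations are given as [roll, pitch, yaw] about the fixed x, y, z axes, in that order (R = Rz(yaw) Ry(pitch) Rx(roll)).
In Python, from workcell import observe, viewer, bot gives the robot as it stands. The module is installed in compiled form; this text tells all that it offers.
- The arm moves only by the tool play_rows, never from a script. Its argument "motion" is a list of rows, each a list of 7 numbers: the shift along the tool's x, y, z in cm, then the turn, a rotation vector about the tool's x, y, z in rad, then the opening, from -1 (shut) to 1 (fully open), so that 0 is half open. A call has exactly 5 rows; each row is the pose to reach, as a shift and turn from the pose commanded when the call began, along the tool's axes at that moment; what a row does not reach only later rows make up. A row lasts 1/10 s, in which the tool goes at most 50 mm and 8.59 degrees, less where a joint would pass 70% of its speed; a pose out of reach is approached as far as the arm can. A call with a gripper value outside its range is refused whole. The fingers move at their own pace and stop on an object; "squeeze" is the grip in N (left out, the last holds). Time passes only in rows, so rows that repeat a pose let the fingers close, or fill a call up. It gives the time, the measured TCP pose, the force, the opening and the grip force at its end, in the units of the state.
- observe(): the state, without advancing time (a new reading comes with each control period).
- viewer.grab_frame(name): name is "side" or "top"; returns (picture, depth): 420x560x3 uint8, red, green, blue; 420x560 float32, m along the optical axis (not along the pixel's ray), 0 where there is no reading.
- viewer.camera_info(name): a dict with "fx", "fy", "cx", "cy" (pixels), "k1" (the pictures are not rectified: a ray, as slopes to the right and down, at radius r is drawn at 1 + k1 r^2 times it, then the intrinsics apply), "R" (3x3) and "t" (3): a world point X has camera coordinates R X + t. Camera axes: x right, y down, z forward; pixel columns grow to the right and rows downward; lengths in m; the calibration is good to about 2 mm. A picture is of the moment at which its call begins. camera_info takes no time and is no camera call.
- bot.job_done(): hands the job in; it is judged then, once.
The state is a dict: "clock": time; "qpos": joint angles; "qd": joint speeds; "joint_efforts": joint torques, N m; "position": TCP position; "tool_rot": TCP orientation; "force": force on the tool from outside, world axes, zero at the start; "moment": the same for the moment, N m; "grip_width": finger opening in m; "finger_force": force on a finger pad.
Only numpy, scipy, OpenCV 4.12 (cv2) and the standard library are available. Lean on these libraries where they do the work, as an engineer would, in place of code of your own. Each camera call takes 0.05 s, during which the arm holds its last target. There are 200 camera calls.

## Working session

There is one attempt and no reset: what is moved stays moved. The work goes in short steps, Python scripts to look and compute and a tool call to move; the robot and the scene stay as the last step left them, time stands still between calls to the robot, and variables do not carry over. Pictures are saved under pics/ and viewed, at most 11 in all, crops included, and the job is handed in when it is done.

Besides the shell and the picture viewer there is one more tool, called after "Emit:" in YAML: its name, and indented under it one key for each argument. play_rows: Moves the arm, as the interface text tells. Its arguments: {"type":"object","properties":{"motion":{"type":"array"},"squeeze":{"type":"number"}},"required":["motion"]}

```bash
mkdir -p pics; cat > h.py <<'E'
import numpy as np, cv2
from workcell import observe, viewer, bot
def grab(n,save=None):
    p,d=viewer.grab_frame(n)
    if save: cv2.imwrite('pics/'+save,cv2.cvtColor(p,cv2.COLOR_RGB2BGR))
    np.savez('last_%s.npz'%n,p=p,d=d)
    return p,d
def ray(n,uv):
    c=viewer.camera_info(n);R=np.array(c['R']);t=np.array(c['t'])
    K=np.array([[c['fx'],0,c['cx']],[0,c['fy'],c['cy']],[0,0,1]])
    q=cv2.undistortPoints(np.array(uv,float).reshape(-1,1,2),K,np.array([c['k1'],0,0,0,0.])).reshape(-1,2)
    D=np.c_[q,np.ones(len(q))]
    return -R.T@t, D@R, D
def plane(n,uv,z):
    o,d,_=ray(n,uv); return o+d*((z-o[2])/d[:,2])[:,None]
def depthpts(n,uv,dep):
    o,d,_=ray(n,uv); return o+d*np.array(dep).reshape(-1,1)
def cloud(n,d):
    v,u=np.mgrid[0:d.shape[0],0:d.shape[1]]
    P=depthpts(n,np.c_[u.ravel(),v.ravel()],d.ravel()).reshape(*d.shape,3)
    P[d==0]=np.nan
    return P
E
python3 - <<'E'
from h import *
for n in('side','top'):
    grab(n,n+'0.png'); c=viewer.camera_info(n); print(n,-np.array(c['R']).T@c['t'],c['R'][2])
print(observe())
E
```

```text
side [-0.17595545 -1.52914559  0.79663676] [ 0.39737428  0.82728523 -0.39710557]
top [0.45961654 0.0234341  1.25292791] [ 0.0867487   0.00370542 -0.99622334]
{'clock': 0.1, 'qpos': array([ 1.25179969,  0.52191764, -0.03631043,  1.59995077,  0.02119155,
        1.021076  , -0.11276429]), 'qd': array([ 8.59017740e-04, -1.14936895e-03,  6.42633957e-04, -2.10499260e-03,
        1.14264014e-03, -7.18633200e-05,  1.81160590e-04]), 'joint_efforts': array([ 4.31318287e-03, -9.28513813e+01,  1.98438898e+00, -3.70544064e+01,
        1.81709602e-02,  5.43419475e-03,  1.03708931e-04]), 'position': array([ 0.1537871 , -0.60548191,  0.23080646]), 'tool_rot': array([-3.14062792e+00,  6.79911523e-05,  2.48802241e-01]), 'force': array([-0.08045239,  0.06160729,  0.22643942]), 'moment': array([-0.0115802 , -0.06364268,  0.0066563 ]), 'finger_force': 0.0, 'grip_width': 0.08504687609625504}
```

View pics/top0.png

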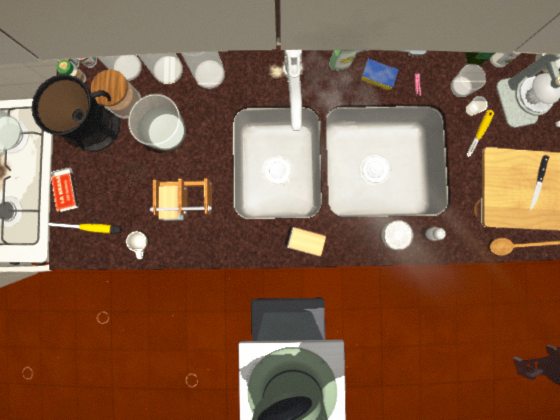

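View pics/side0.png

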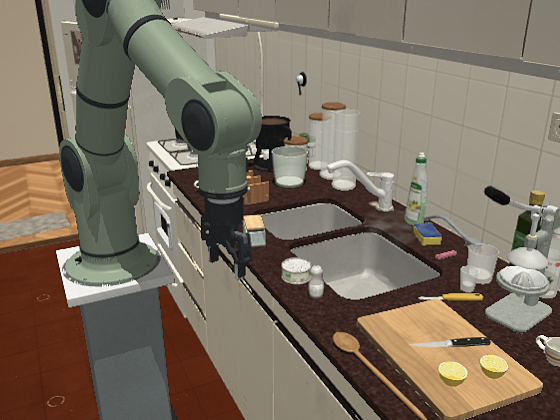

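The top view shows the rack at about (181,198), its empty bay on the right, with the mouth towards the robot. The loose box's lid is at (307,241), the tin at (398,235), the shaker at (435,233) and the cup at (137,242). The side view is far away, with the box at about (256,230).

```bash
python3 - <<'E'
from h import *
z=np.load('last_top.npz');p,d=z['p'],z['d'];P=cloud('top',d)
print(viewer.camera_info('top')['fx'])
im=cv2.cvtColor(p,cv2.COLOR_RGB2BGR)
a=cv2.resize(im[165:275,110:250],None,fx=5.5,fy=5.3,interpolation=cv2.INTER_CUBIC)
cv2.imwrite('pics/rackcrop.png',a)
print(np.round(plane('top',[[181,198],[307,241],[398,235],[435,233],[137,242]],[.05]),3))
hsv=cv2.cvtColor(p,cv2.COLOR_RGB2HSV)
m=cv2.inRange(hsv,(8,40,120),(30,255,255))
n,l,s,c=cv2.connectedComponentsWithStats(m)
for i in range(1,n):
    x,y,w,h,A=s[i]
    if A<40 or not(120<c[i][0]<350 and 165<c[i][1]<270):continue
    pts=np.argwhere(l==i)[:,::-1]
    zz=P[...,2][l==i]
    zm=np.nanmedian(zz)
    W=plane('top',pts,zm)
    r=cv2.minAreaRect((W[:,:2]*1000).astype(np.float32))
    print(s[i],c[i].round(1),'z',np.round(np.nanpercentile(zz,[5,50,95]),4),np.round(r[0],1),np.round(r[1],1),r[2])
# height image lines over rack
print('worktop z',np.nanmedian(P[225:235,200:225,2]))
for v in range(176,220,3): print(v,' '.join('%3.0f'%(1000*x) if x==x else ' . ' for x in P[v,148:216,2]))
E
```

```text
409.5219342512905
[[ 0.588  0.32   0.05 ]
 [ 0.455 -0.051  0.05 ]
 [ 0.467 -0.321  0.05 ]
 [ 0.47  -0.433  0.05 ]
 [ 0.46   0.453  0.05 ]]
[ 152  178   60   43 1427] [175.5 197. ] z [0.0045 0.0591 0.0778] [585.7 316.9] [123.4 176.3] 0.9742733836174011
[288 227  38  29 769] [306.8 241.4] z [0.0025 0.0667 0.0707] [453.9 -49.5] [102.  64.] 73.65414428710938
[127 231  12  24  71] [132.5 240.3] z [-0.0016  0.0252  0.0482] [460.2 478.7] [32.9 70.1] 82.47712707519531
worktop z -0.0014646768328181459
176  -2  -3  -3   3  -2  -4  -4  -1  -2  -3  -3  -1  -1   1  -7  -3   0  -3   1  -1  -5  -2  .   -5  -6   1  -4  -1   0  -1  -3  -5   0  -5   4  -4  -3   3   2  -2  -1  -2  -4  -1   2  -6   4  -1  -1  -4  -3  -1   3  -1  -3  -0   2  -0  -1  -3  -4  -2  -1  -7  -1  -1  -3  -3
179  -2  -0  -3  -3  -0   3  -1  -4   0  -2   0  -4  -2  -3   2  -0  -1  -1   0  -2  -2   2  -5  -3   1   1  -3  -2  -3  -5  75  77  76  69   4  -4  -2   1  -2   1  -1  -4   1   0   1  -1  -1  -3  -1  -5  -4   3  -2  -0  -3  -5  75  73  76  79  -2   2  -0  -5  -0  -5   1   2
182  -3  -1  -2  -1  -1  77  80  75  75  62  55  4
[... 2837 characters left out ...]
  77  76  62  56  41  36  25   3   0   1  -1  -3  -5  -5  -4   2  -0   2  -3  -1  -4   1  -5  -1  -2  -3  79  76  66  47  28  15  -0  -6  -5  -3  -1
215  -6  -3  -1  -3  -7   2   1  69  60  51  37  56  62  62  60  59  59  60  57  58  62  59  60  62  60  60  58  56  57  56  48  41  30  15  12  34  24   9  -4  -2  -3  -0  -1  -2  -5  -3  -2   1   0   1  -1  -7   0  -2  -2  -2   1   1   2   4   1  -1   6  -4  -1  -4   1   0
218  -1  -5   1  -4  -2   1  -0  -3  -0   2   1  61  62  62  60  59  56  55  58  57  60  57  55  60  58  54  59  57  57  55  50  42  26  14   6  -1  -5  -1  -0   3  -2  -5  -0  -3  -2  -0  -1  -1  -4  -6  -3  -3   1  -2  -1  -2   2   1  -6   1  -6  -1   0  -3  -3  -2  -5   1
```

View pics/rackcrop.png

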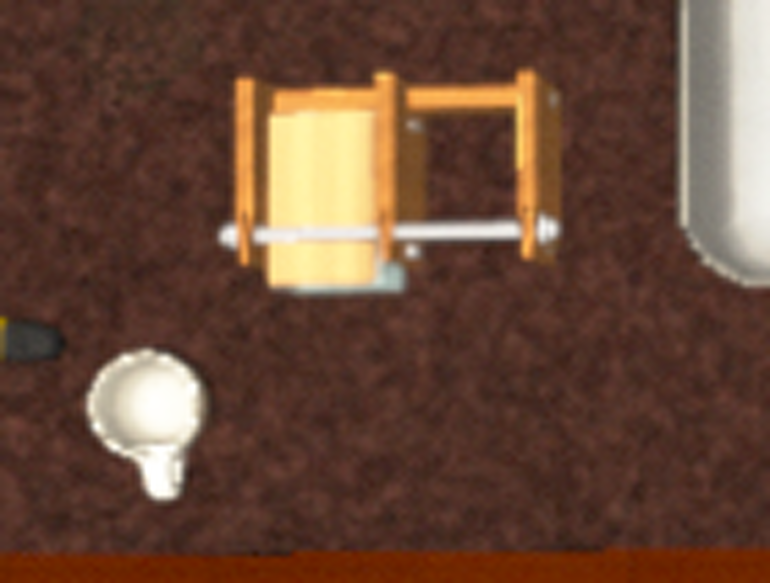

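The crop shows the rack's cheeks as bright strips (right bay between crop x≈400 and 520), the rod at crop y≈232, the stored box's front at y≈288 and the cup clear of the approach. Next I'll fit lines for the rack and the lid.

```bash
python3 - <<'E'
from h import *
z=np.load('last_top.npz');p,d=z['p'],z['d'];P=cloud('top',d)
hsv=cv2.cvtColor(p,cv2.COLOR_RGB2HSV)
H=P[...,2]
def rep(name,m,zz):
    uv=np.argwhere(m)[:,::-1]; W=plane('top',uv,zz)[:,:2]
    c=W.mean(0);u,s,vt=np.linalg.svd(W-c,full_matrices=False);ax=vt[0]*np.sign(vt[0][np.argmax(abs(vt[0]))])
    a=(W-c)@ax;b=(W-c)@np.array([-ax[1],ax[0]])
    sd=s/np.sqrt(len(W))*np.sqrt(12)
    print(name,len(W),'c',c.round(4),'ax deg',np.degrees(np.arctan2(ax[1],ax[0])).round(2),'LxW(uniform)',sd.round(4),'ext',a.min().round(4),a.max().round(4))
hi=(H>.069)&(H<.09)
for nm,c0,c1 in(('left',152,158),('mid',177,182),('right',203,209)):
    m=np.zeros_like(hi);m[178:207,c0:c1]=hi[178:207,c0:c1]; rep(nm,m,.078)
m=np.zeros_like(hi);m[208:212,160:177]=((H>.064)&(H<.09))[208:212,160:177];m[208:212,184:202]=((H>.05)&(H<.09))[208:212,184:202];rep('rod',m,.07)
m=np.zeros_like(hi);m[180:187,184:203]=((H>.03)&(H<.06))[180:187,184:203];rep('rail',m,.044)
m=np.zeros_like(hi);m[187:222,158:179]=((H>.05)&(H<.066))[187:222,158:179];rep('stored',m,.06)
m=np.zeros_like(hi);m[222:262,282:332]=(H>.058)[222:262,282:332];rep('lid',m,.068);print(np.nanmedian(H[m]))
print(p[241,300:330],p[205,165])
E
```

```text
left 103 c [0.6021 0.3918] ax deg 0.36 LxW(uniform) [0.0791 0.0113] ext -0.0387 0.0379
mid 112 c [0.6016 0.3175] ax deg 0.29 LxW(uniform) [0.082  0.0114] ext -0.0396 0.0397
right 113 c [0.5998 0.241 ] ax deg 0.04 LxW(uniform) [0.0831 0.0114] ext -0.0393 0.0426
rod 86 c [0.5547 0.3233] ax deg 89.94 LxW(uniform) [0.1347 0.0071] ext -0.0674 0.054
rail 85 c [0.6325 0.2843] ax deg 90.94 LxW(uniform) [0.0592 0.0136] ext -0.0265 0.0282
stored 577 c [0.5765 0.3571] ax deg 3.79 LxW(uniform) [0.0974 0.0584] ext -0.0516 0.0468
lid 686 c [ 0.4529 -0.0503] ax deg 73.99 LxW(uniform) [0.097  0.0588] ext -0.0484 0.0486
0.0670204442087231
[[255 243 165]
 [255 242 166]
 [255 241 166]
 [255 241 164]
 [255 240 165]
 [255 240 162]
 [255 240 163]
 [255 240 161]
 [255 241 163]
 [255 239 163]
 [255 239 163]
 [255 240 163]
 [254 236 156]
 [254 236 160]
 [255 236 161]
 [255 238 162]
 [255 238 159]
 [255 239 160]
 [255 240 161]
 [255 241 164]
 [255 242 168]
 [255 242 168]
 [255 242 166]
 [255 239 160]
 [243 199 128]
 [122  86  58]
 [ 92  56  48]
 [ 95  61  48]
 [ 90  55  45]
 [ 81  53  43]] [255 244 168]
```

```bash
cat >> h.py <<'E'
def go(xyz,yaw_deg):
    from scipy.spatial.transform import Rotation as Ro
    s=observe();R=Ro.from_euler('xyz',s['tool_rot']);T=Ro.from_euler('xyz',[np.pi,0,np.radians(yaw_deg)])
    print('now',np.round(s['position'],4),np.round(np.degrees(s['tool_rot']),2),'F',np.round(s['force'],1),'q',np.round(s['qpos'],2),'t',s['clock'])
    print('shift cm',np.round(R.inv().apply(np.array(xyz)-s['position'])*100,2),'rotvec',np.round((R.inv()*T).as_rotvec(),3))
E
python3 -c "
from h import *
go([.453,-.05,.2],74)"
```

```text
now [ 0.1538 -0.6055  0.2308] [-179.94    0.     14.26] F [-0.1  0.1  0.2] q [ 1.25  0.52 -0.04  1.6   0.02  1.02 -0.11] t 0.1
shift cm [ 42.68 -46.47   3.12] rotvec [-1.000e-03 -0.000e+00 -1.043e+00]
```

Emit:
play_rows:
  motion:
    - [3.4,-3.7,0,0,0,-0.1,-1]
    - [6.8,-7.4,0,0,0,-0.2,-1]
    - [10.2,-11.1,0,0,0,-0.3,-1]
    - [13.6,-14.8,0,0,0,-0.4,-1]
    - [17,-18.5,0,0,0,-0.5,-1]
  squeeze: 30

```text
clock: 0.6
position: [0.2729, -0.3838, 0.2312]
tool_rot: [-3.142, 0.0, 0.753]
force: [1.2, -1.0, 0.6]
grip_width: 0.0119
finger_force: 0.0
```

```bash
python3 -c "
from h import *
go([.453,-.05,.2],74)"
```

```text
now [ 0.2729 -0.3838  0.2312] [-1.800e+02  1.000e-02  4.313e+01] F [ 1.2 -1.   0.6] q [ 1.02  0.28 -0.23  1.98  0.08  0.88 -0.08] t 0.6
shift cm [ 35.96 -12.05   3.12] rotvec [-0.     0.    -0.539]
```

Emit:
play_rows:
  motion:
    - [4.5,-1.5,0,0,0,-0.1,-1]
    - [9,-3,0,0,0,-0.2,-1]
    - [13.5,-4.5,0,0,0,-0.3,-1]
    - [18,-6,0,0,0,-0.42,-1]
    - [22.5,-7.5,0,0,0,-0.54,-1]

```text
clock: 1.1
position: [0.3867, -0.1758, 0.2314]
tool_rot: [3.141, 0.0, 1.293]
force: [0.9, -1.9, 0.6]
grip_width: 0.0001
finger_force: 0.0
```

```bash
python3 -c "
from h import *
go([.453,-.05,.13],74)"
```

```text
now [ 0.3867 -0.1758  0.2314] [1.7999e+02 1.0000e-02 7.4110e+01] F [ 0.9 -1.9  0.6] q [ 0.69  0.23 -0.47  2.08  0.14  0.86 -0.13] t 1.1
shift cm [13.92  2.93 10.14] rotvec [0.    0.    0.002]
```

Emit:
play_rows:
  motion:
    - [3.5,0.7,2,0,0,0,-1]
    - [7,1.5,4,0,0,0,-1]
    - [10.5,2.2,7,0,0,0,-1]
    - [13.9,2.9,10,0,0,0,-1]
    - [13.9,2.9,10.1,0,0,0,-1]

```text
clock: 1.6
position: [0.4529, -0.0476, 0.1274]
tool_rot: [-3.138, -0.002, 1.295]
force: [0.3, -0.2, 0.6]
grip_width: -0.0001
finger_force: 0.0
```

```bash
python3 -c "
from h import *
go([.453,-.05,.073],74)
p,d=grab('side');cv2.imwrite('pics/s1.png',cv2.resize(cv2.cvtColor(p,cv2.COLOR_RGB2BGR)[150:290,180:340],None,fx=4,fy=4,interpolation=cv2.INTER_CUBIC))"
```

```text
now [ 0.4529 -0.0476  0.1274] [-1.7977e+02 -9.0000e-02  7.4180e+01] F [ 0.3 -0.2  0.6] q [ 0.34  0.45 -0.46  2.11  0.32  0.65 -0.62] t 1.6
shift cm [-0.24  0.1   5.43] rotvec [-0.004 -0.002  0.003]
```

View pics/s1.png

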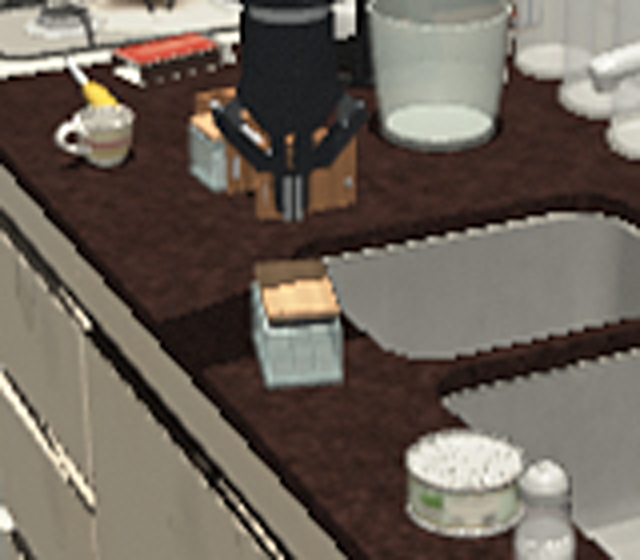

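The closed fingers, at crop (292,210), hang above the lid at (292,295), and the rest of the scene is untouched. Now I'll lower them to just above the lid.

Emit:
play_rows:
  motion:
    - [-0.1,0,1.5,0,0,0,-1]
    - [-0.2,0.1,3,0,0,0,-1]
    - [-0.2,0.1,4.2,0,0,0,-1]
    - [-0.2,0.1,5.0,0,0,0,-1]
    - [-0.2,0.1,5.3,0,0,0,-1]

```text
clock: 2.15
position: [0.4529, -0.0546, 0.0769]
tool_rot: [-3.141, 0.0, 1.288]
force: [-0.4, -0.3, 0.1]
grip_width: -0.0002
finger_force: 0.0
```

Emit:
play_rows:
  motion:
    - [0,0,0.1,0,0,0,-1]
    - [0,0,0.2,0,0,0,-1]
    - [0,0,0.3,0,0,0,-1]
    - [0,0,0.4,0,0,0,-1]
    - [0,0,0.5,0,0,0,-1]

```text
clock: 2.65
position: [0.4533, -0.0544, 0.0724]
tool_rot: [3.141, -0.0, 1.289]
force: [-0.9, -0.8, 0.4]
grip_width: -0.0003
finger_force: 0.0
```

Emit:
play_rows:
  motion:
    - [0.4,0,0,0,0,0,-1]
    - [0.4,0,0.1,0,0,0,-1]
    - [0.4,0,0.2,0,0,0,-1]
    - [0.4,0,0.3,0,0,0,-1]
    - [0.4,0,0.4,0,0,0,-1]

```text
clock: 3.15
position: [0.4544, -0.0506, 0.0684]
tool_rot: [3.141, 0.0, 1.289]
force: [-3.6, 1.7, 15.5]
grip_width: -0.0001
finger_force: 7.8
```

Emit:
play_rows:
  motion:
    - [0,0,0.1,0,0,0,-1]
    - [0,0,0.2,0,0,0,-1]
    - [0,0,0.3,0,0,0,-1]
    - [0,0,0.3,0,0,0,-1]
    - [0,0,0.3,0,0,0,-1]

```text
clock: 3.65
position: [0.4544, -0.0506, 0.0656]
tool_rot: [3.141, 0.0, 1.289]
force: [-2.2, 1.0, 10.8]
grip_width: -0.0001
finger_force: 5.3
```

Emit:
play_rows:
  motion:
    - [0,0,0.1,0,0,0,-1]
    - [0,0,0.2,0,0,0,-1]
    - [0,0,0.3,0,0,0,-1]
    - [0,0,0.35,0,0,0,-1]
    - [0,0,0.4,0,0,0,-1]

```text
clock: 4.15
position: [0.4544, -0.0506, 0.0617]
tool_rot: [3.141, 0.0, 1.289]
force: [-5.0, 0.5, 16.2]
grip_width: -0.0002
finger_force: 7.8
```

Emit:
play_rows:
  motion:
    - [0,0,0.03,0,0,0,-1]
    - [0,0,0.05,0,0,0,-1]
    - [0,0,0.08,0,0,0,-1]
    - [0,0,0.1,0,0,0,-1]
    - [0,0,0.1,0,0,0,-1]

```text
clock: 4.65
position: [0.4544, -0.0506, 0.0607]
tool_rot: [3.141, 0.0, 1.289]
force: [-2.6, 0.5, 14.8]
grip_width: 0.0002
finger_force: 7.1
```

Emit:
play_rows:
  motion:
    - [0,0,0.02,0,0,0,-1]
    - [0,0,0.04,0,0,0,-1]
    - [0,0,0.06,0,0,0,-1]
    - [0,0,0.06,0,0,0,-1]
    - [0,0,0.06,0,0,0,-1]

```text
clock: 5.15
position: [0.4544, -0.0506, 0.0601]
tool_rot: [3.141, 0.0, 1.289]
force: [-2.8, 1.4, 14.6]
grip_width: 0.0
finger_force: 7.3
```

Emit:
play_rows:
  motion:
    - [0,0,0.02,0,0,0,-1]
    - [0,0,0.03,0,0,0,-1]
    - [0,0,0.04,0,0,0,-1]
    - [0,0,0.04,0,0,0,-1]
    - [0,0,0.04,0,0,0,-1]

```text
clock: 5.65
position: [0.4544, -0.0506, 0.0599]
tool_rot: [3.141, 0.0, 1.289]
force: [-5.8, 1.5, 23.0]
grip_width: 0.0003
finger_force: 11.5
```

Emit:
play_rows:
  motion:
    - [0,0,0.01,0,0,0,-1]
    - [0,0,0.02,0,0,0,-1]
    - [0,0,0.02,0,0,0,-1]
    - [0,0,0.02,0,0,0,-1]
    - [0,0,0.02,0,0,0,-1]

```text
clock: 6.15
position: [0.4545, -0.0506, 0.0599]
tool_rot: [3.141, 0.0, 1.289]
force: [-7.3, 0.5, 28.8]
grip_width: 0.0001
finger_force: 14.0
```

The hard stop is reached: the force climbs with no further travel, so the lid is home. I'll retreat, open the gripper, and look.

Emit:
play_rows:
  motion:
    - [0,0,-1,0,0,0,-1]
    - [0,0,-3,0,0,0,-1]
    - [0,0,-5,0,0,0,1]
    - [0.8,0,-7,0,0,0,1]
    - [1.5,0,-7,0,0,0,1]

```text
clock: 6.65
position: [0.4597, -0.0361, 0.1312]
tool_rot: [3.138, -0.001, 1.288]
force: [-1.0, 0.6, -0.3]
grip_width: 0.0431
finger_force: 0.0
```

Emit:
play_rows:
  motion:
    - [0,0,0,0,0,0,1]
    - [0,0,0,0,0,0,1]
    - [0,0,0,0,0,0,1]
    - [0,0,0,0,0,0,1]
    - [0,0,0,0,0,0,1]

```text
clock: 7.15
position: [0.4583, -0.0362, 0.1288]
tool_rot: [-3.141, 0.0, 1.289]
force: [-0.1, 0.4, 0.7]
grip_width: 0.0859
finger_force: 0.0
```

```bash
python3 - <<'E'
from h import *
p,d=grab('top','t2.png')
H=cloud('top',d)[...,2]
z=H[228:256,288:330];print(np.nanmedian(z[(z>.05)&(z<.08)]),((z>.05)&(z<.08)).sum())
cv2.imwrite('pics/t2c.png',cv2.resize(cv2.cvtColor(p,cv2.COLOR_RGB2BGR)[190:290,240:380],None,fx=5,fy=5))
go([.457,-.036,.02],74)
E
```

```text
nan 0
now [ 0.4584 -0.0362  0.1289] [-179.97    0.     73.83] F [-0.2 -0.1 -0.2] q [ 0.31  0.45 -0.46  2.1   0.32  0.66 -0.65] t 7.2
shift cm [-0.02 -0.13 10.89] rotvec [-0.001  0.    -0.003]
  return np.nanmean(a, axis, out=out, keepdims=keepdims)
```

View pics/t2c.png

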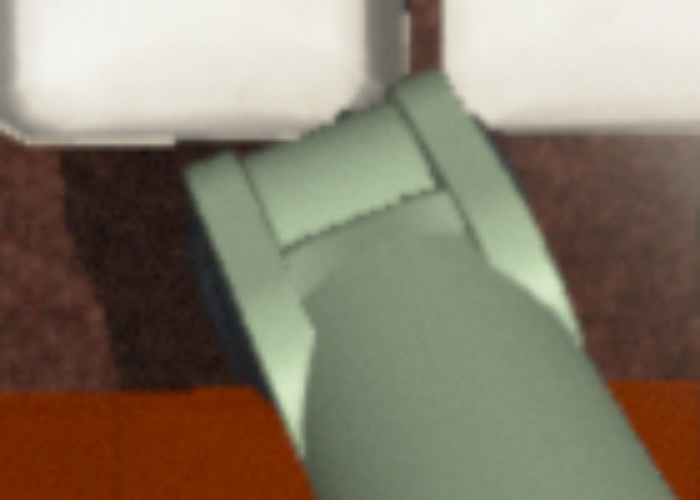

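The arm hides the box from above, and the gripper is aligned along 74°. I'll descend with the fingers open, watching the force.

Emit:
play_rows:
  motion:
    - [0,-0.1,2,0,0,0,1]
    - [0,-0.1,4,0,0,0,1]
    - [0,-0.1,5,0,0,0,1]
    - [0,-0.1,6,0,0,0,1]
    - [0,-0.1,7,0,0,0,1]

```text
clock: 7.7
position: [0.4578, -0.0358, 0.0587]
tool_rot: [3.141, -0.0, 1.289]
force: [-0.2, 0.7, 0.1]
grip_width: 0.0855
finger_force: 0.0
```

Emit:
play_rows:
  motion:
    - [0,0,1,0,0,0,1]
    - [0,0,2,0,0,0,1]
    - [0,0,3,0,0,0,1]
    - [0,0,3.8,0,0,0,1]
    - [0,0,3.8,0,0,0,1]

```text
clock: 8.2
position: [0.457, -0.0357, 0.0201]
tool_rot: [-3.14, 0.0, 1.289]
force: [0.7, 0.5, 1.3]
grip_width: 0.0855
finger_force: 0.0
```

Emit:
play_rows:
  motion:
    - [0,0,0,0,0,0,0.65]
    - [0,0,0,0,0,0,0.5]
    - [0,0,0,0,0,0,0.35]
    - [0,0,0,0,0,0,0.3]
    - [0,0,0,0,0,0,0.3]
  squeeze: 30

```text
clock: 8.7
position: [0.4579, -0.0359, 0.0216]
tool_rot: [3.141, -0.0, 1.289]
force: [-0.5, 0.6, 6.5]
grip_width: 0.0615
finger_force: 32.6
```

Emit:
play_rows:
  motion:
    - [0,0,-0.3,0,0,0,0.3]
    - [0,0,-0.6,0,0,0,0.3]
    - [0,0,-0.9,0,0,0,0.3]
    - [0,0,-1.2,0,0,0,0.3]
    - [0,0,-1.2,0,0,0,0.3]

```text
clock: 9.2
position: [0.4577, -0.0359, 0.0335]
tool_rot: [3.141, -0.0, 1.289]
force: [0.2, 0.0, -4.6]
grip_width: 0.0614
finger_force: 34.6
```

```bash
python3 - <<'E'
from h import *
go([.42,.27,.034],180)
p,d=grab('side');cv2.imwrite('pics/s3.png',cv2.resize(cv2.cvtColor(p,cv2.COLOR_RGB2BGR)[180:270,210:310],None,fx=6,fy=6,interpolation=cv2.INTER_CUBIC))
E
```

```text
now [ 0.4577 -0.0359  0.0335] [ 1.7997e+02 -1.0000e-02  7.3830e+01] F [ 0.2  0.  -4.6] q [ 0.21  0.63 -0.34  2.15  0.47  0.44 -0.79] t 9.2
shift cm [ 28.33 -12.14  -0.05] rotvec [ 0.     0.    -1.853]
```

View pics/s3.png

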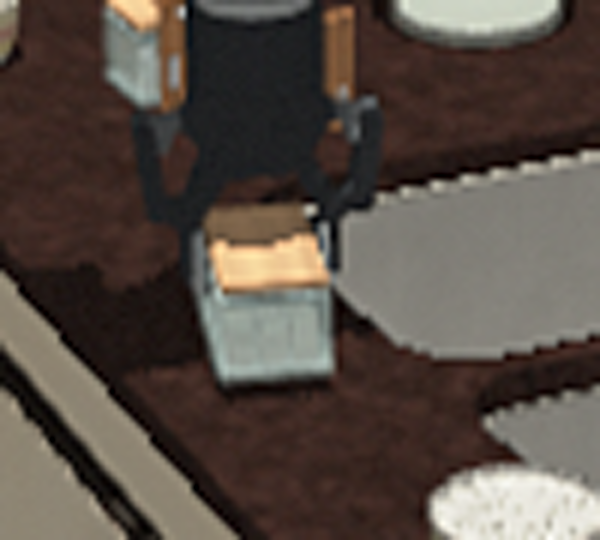

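Box lifted level, and the lid is flush with the rim (crop (270,265)). I'll carry it towards the mouth, turning to yaw 180°.

Emit:
play_rows:
  motion:
    - [2.2,-0.8,0,0,0,-0.12,0.3]
    - [4.6,-1.6,0,0,0,-0.26,0.3]
    - [7,-2.4,0,0,0,-0.4,0.3]
    - [9.4,-3.3,0,0,0,-0.54,0.3]
    - [11.8,-4.2,0,0,0,-0.68,0.3]

```text
clock: 9.75
position: [0.4498, 0.0902, 0.033]
tool_rot: [-3.141, 0.0, 1.974]
force: [0.8, 0.2, -5.3]
grip_width: 0.0616
finger_force: 34.6
```

```bash
python3 -c "
from h import *
go([.44,.279,.034],180.3)"
```

```text
now [0.4498 0.0902 0.033 ] [-179.99    0.    113.12] F [ 0.8  0.2 -5.3] q [ 0.05  0.65 -0.49  2.14  0.65  0.5  -0.54] t 9.75
shift cm [17.75  6.51 -0.1 ] rotvec [-0.    -0.    -1.172]
```

Emit:
play_rows:
  motion:
    - [2,0.7,0,0,0,-0.14,0.3]
    - [4,1.4,0,0,0,-0.28,0.3]
    - [6,2.2,0,0,0,-0.42,0.3]
    - [8,3,0,0,0,-0.56,0.3]
    - [10,3.7,0,0,0,-0.7,0.3]

```text
clock: 10.25
position: [0.4453, 0.1965, 0.033]
tool_rot: [-3.141, 0.0, 2.674]
force: [0.0, -0.1, -4.8]
grip_width: 0.0613
finger_force: 34.6
```

```bash
python3 -c "
from h import *
go([.44,.279,.034],180.3)"
```

```text
now [0.4453 0.1965 0.033 ] [-179.99    0.    153.23] F [ 0.  -0.1 -4.8] q [-0.04  0.72 -0.67  2.07  0.78  0.62 -0.15] t 10.25
shift cm [ 4.19  7.12 -0.1 ] rotvec [-0.    -0.    -0.473]
```

Emit:
play_rows:
  motion:
    - [1,1.7,0,0,0,-0.12,0.3]
    - [2,3.5,0,0,0,-0.24,0.3]
    - [3.2,5.4,0,0,0,-0.36,0.3]
    - [4.2,7.1,0,0,0,-0.473,0.3]
    - [4.2,7.1,0,0,0,-0.473,0.3]

```text
clock: 10.75
position: [0.4397, 0.2808, 0.033]
tool_rot: [3.139, -0.001, -3.135]
force: [-0.2, -0.1, -4.4]
grip_width: 0.0613
finger_force: 34.7
```

```bash
python3 - <<'E'
from h import *
p,d=grab('top')
go([.455,.279,.02],180.3)
cv2.imwrite('pics/t4.png',cv2.resize(cv2.cvtColor(p,cv2.COLOR_RGB2BGR)[165:275,110:250],None,fx=5.5,fy=5.3,interpolation=cv2.INTER_CUBIC))
E
```

```text
now [0.4399 0.279  0.0328] [ 1.7997e+02 -4.0000e-02 -1.7991e+02] F [-0.5 -1.1 -4.4] q [-0.12  0.79 -0.78  1.98  0.85  0.74  0.15] t 10.8
shift cm [-1.51 -0.01  1.28] rotvec [ 0.001 -0.001 -0.004]
```

View pics/t4.png

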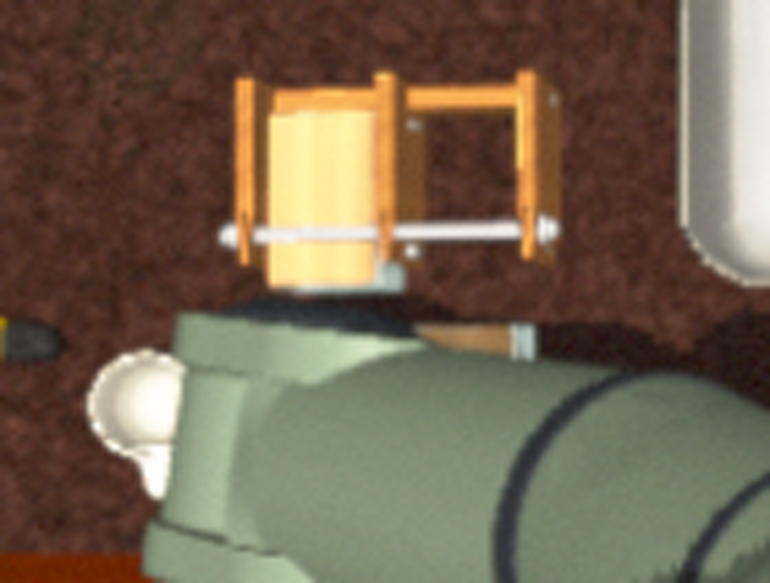

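The box nose shows at crop (415–508, 328), pointing into the bay. The glass's right edge is near (537,342), in front of the mouth between the cheeks at x≈385 and 530. I'll check the lateral alignment in the same view.

```bash
python3 - <<'E'
from h import *
z=np.load('last_top.npz');p,d=z['p'],z['d'];P=cloud('top',d)
g=p.astype(int)
for v in (225,226,227,228,229): print(v,[(u,tuple(g[v,u])) for u in range(199,210)] if v==227 else '',' '.join('%.0f'%(1000*x) for x in P[v,186:210,2]))
m=np.zeros(d.shape,bool)
hsv=cv2.cvtColor(p,cv2.COLOR_RGB2HSV)
for v in (226,227,228):
    r=g[v,195:210,0]-g[v,195:210,2]; print(v,r, g[v,195:210,2])
print(plane('top',[[202,227]],.072),plane('top',[[203,227]],.072),plane('top',[[203.5,200],[208.5,200],[182,200],[178,200]],.078))
print([ (u,tuple(g[226+k,u])) for u in (190,195,200) for k in range(-4,3)])
E
```

```text
225  -2 -2 -0 -3 -5 -3 -3 3 -2 -3 1 -5 -0 5 -6 -4 -4 2 1 -4 -3 -2 -0 -4
226  -4 1 1 1 -5 2 -1 -4 2 -3 -4 -7 -1 -4 0 1 2 5 -2 -4 2 -2 1 -3
227 [(199, (np.int64(152), np.int64(114), np.int64(74))), (200, (np.int64(151), np.int64(113), np.int64(74))), (201, (np.int64(146), np.int64(110), np.int64(75))), (202, (np.int64(154), np.int64(130), np.int64(103))), (203, (np.int64(187), np.int64(186), np.int64(170))), (204, (np.int64(160), np.int64(172), np.int64(161))), (205, (np.int64(168), np.int64(185), np.int64(175))), (206, (np.int64(160), np.int64(177), np.int64(168))), (207, (np.int64(82), np.int64(83), np.int64(80))), (208, (np.int64(44), np.int64(30), np.int64(30))), (209, (np.int64(41), np.int64(27), np.int64(21)))] 70 68 64 67 68 72 65 67 72 69 63 69 71 69 73 70 69 57 53 35 21 -1 -4 -4
228  66 66 73 68 69 66 71 74 65 68 68 nan 71 65 67 73 67 59 52 42 16 1 -0 1
229  369 367 346 67 70 65 69 66 68 68 71 65 67 69 72 69 69 57 56 40 22 1 -2 -1
226 [43 43 48 54 53 51 52 35 10  3  0  1 12 26 25] [ 68  75  67  57  56  59  51  78 128 111 122 116  57  23  25]
227 [69 69 75 78 78 77 71 51 17 -1 
[... 811 characters left out ...]
.int64(58), np.int64(50))), (195, (np.int64(89), np.int64(56), np.int64(48))), (195, (np.int64(73), np.int64(48), np.int64(39))), (195, (np.int64(53), np.int64(41), np.int64(28))), (195, (np.int64(111), np.int64(92), np.int64(68))), (195, (np.int64(164), np.int64(133), np.int64(95))), (195, (np.int64(173), np.int64(132), np.int64(89))), (200, (np.int64(86), np.int64(53), np.int64(46))), (200, (np.int64(88), np.int64(56), np.int64(42))), (200, (np.int64(72), np.int64(45), np.int64(39))), (200, (np.int64(68), np.int64(49), np.int64(40))), (200, (np.int64(110), np.int64(83), np.int64(59))), (200, (np.int64(151), np.int64(113), np.int64(74))), (200, (np.int64(157), np.int64(121), np.int64(77)))]
```

Emit:
play_rows:
  motion:
    - [0,-0.1,0.3,0,0,0,0.3]
    - [0,-0.1,0.6,0,0,0,0.3]
    - [0,-0.1,0.9,0,0,0,0.3]
    - [0,-0.1,1.1,0,0,0,0.3]
    - [0,-0.1,1.1,0,0,0,0.3]

```text
clock: 11.3
position: [0.4403, 0.2768, 0.0219]
tool_rot: [-3.141, -0.0, 3.141]
force: [-0.1, 1.2, -5.4]
grip_width: 0.0614
finger_force: 34.8
```

Emit:
play_rows:
  motion:
    - [-0.5,0,0,0,0,0,0.3]
    - [-1,0,0,0,0,0,0.3]
    - [-1.5,0,0,0,0,0,0.3]
    - [-2,0,0,0,0,0,0.3]
    - [-2,0,0,0,0,0,0.3]

```text
clock: 11.8
position: [0.4611, 0.277, 0.0221]
tool_rot: [3.141, 0.0, 3.141]
force: [-0.2, -0.6, -3.6]
grip_width: 0.0611
finger_force: 34.7
```

The picture was taken before the arm settled in y, so I'll shift 2.5 mm left and lower the last fraction.

Emit:
play_rows:
  motion:
    - [0,0.1,0.02,0,0,0,0.3]
    - [0,0.25,0.05,0,0,0,0.3]
    - [0,0.25,0.07,0,0,0,0.3]
    - [0,0.25,0.07,0,0,0,0.3]
    - [0,0.25,0.07,0,0,0,0.3]

```text
clock: 12.3
position: [0.4602, 0.2792, 0.0217]
tool_rot: [-3.14, 0.0, -3.141]
force: [-1.6, -5.9, 6.7]
grip_width: 0.0618
finger_force: 36.0
```

```bash
python3 - <<'E'
from h import *
p,d=grab('top')
go([.50,.279,.021],180)
g=p.astype(int)
for v in range(216,224):
    print(v,g[v,195:210,0]-g[v,195:210,2],g[v,195:210,0])
print(plane('top',[[201,220],[202,220],[203,220]],.060))
E
```

```text
now [0.4603 0.2792 0.0217] [-1.7994e+02  2.0000e-02 -1.7999e+02] F [-1.8 -5.6  5.5] q [-0.11  0.83 -0.77  1.93  0.86  0.75  0.17] t 12.35
shift cm [-3.97 -0.02  0.07] rotvec [-0.001  0.     0.   ]
216 [42 42 37 27 28 36 43 42 49 49 48 45 42 46 43] [79 79 72 66 61 68 75 87 97 95 95 93 89 87 84]
217 [38 37 40 35 35 34 40 44 45 48 46 44 42 43 43] [71 77 80 76 74 74 77 92 99 96 94 91 83 83 80]
218 [28 39 43 43 40 39 39 39 39 35 35 40 39 37 43] [71 78 91 93 92 87 85 88 84 84 83 86 80 81 74]
219 [39 43 48 48 49 45 46 42 36 19  7 14 21 30 40] [107 111 120 120 118 116 116 113 105 113 110 106 105  81  80]
220 [64 68 66 67 66 64 63 60 56 27  1 -1  4 20 29] [153 159 159 159 157 152 154 150 148 156 166 146 147  95  75]
221 [61 73 76 80 78 78 79 73 68 34 -3 -7 -6  6 18] [143 158 160 161 164 161 160 156 150 154 183 175 169 103  56]
222 [25 44 49 58 59 61 64 66 64 34 -4 -6 -7  3 15] [104 126 130 140 141 142 141 140 143 148 174 175 170 102  53]
223 [ 9 15 10 14 15 23 23 34 39 23  2 -7 -6  6 12] [ 91  93  91  95  95 103  97 108 122 124 144 148 147  95  57]
[[0.52134626 0.25796918 0.06      ]
 [0.52129641 0.25501567 0.06      ]
 [0.52124651 0.25206311 0.06      ]]
```

Emit:
play_rows:
  motion:
    - [0,0.05,-0.05,0,0,0,0.3]
    - [-0.5,0.05,-0.05,0,0,0,0.3]
    - [-1,0.05,-0.05,0,0,0,0.3]
    - [-1.5,0.05,-0.05,0,0,0,0.3]
    - [-2,0.05,-0.05,0,0,0,0.3]

```text
clock: 12.85
position: [0.4809, 0.2801, 0.0218]
tool_rot: [3.142, -0.0, 3.142]
force: [-0.5, 0.1, -4.4]
grip_width: 0.0615
finger_force: 34.8
```

Emit:
play_rows:
  motion:
    - [-0.4,0,0,0,0,0,0.3]
    - [-0.8,0,0,0,0,0,0.3]
    - [-1.2,0,0,0,0,0,0.3]
    - [-1.4,0,0,0,0,0,0.3]
    - [-1.4,0,0,0,0,0,0.3]

```text
clock: 13.35
position: [0.4945, 0.28, 0.0219]
tool_rot: [3.142, 0.0, 3.142]
force: [0.3, 0.1, -4.1]
grip_width: 0.0615
finger_force: 34.8
```

Emit:
play_rows:
  motion:
    - [-0.4,0,0,0,0,0,0.3]
    - [-0.8,0,0,0,0,0,0.3]
    - [-1.2,0,0,0,0,0,0.3]
    - [-1.3,0,0,0,0,0,0.3]
    - [-1.3,0,0.02,0,0,0,0.3]

```text
clock: 13.85
position: [0.5075, 0.2803, 0.0217]
tool_rot: [3.141, 0.0, -3.141]
force: [0.7, 1.3, -4.4]
grip_width: 0.0613
finger_force: 34.8
```

```bash
python3 - <<'E'
from h import *
p,d=grab('top')
go([.44,.28,.021],180)
a=cv2.resize(cv2.cvtColor(p,cv2.COLOR_RGB2BGR)[165:240,140:220],None,fx=8,fy=8,interpolation=cv2.INTER_CUBIC)
cv2.imwrite('pics/t6.png',a)
E
```

```text
now [0.5075 0.2803 0.0218] [ 1.7998e+02  2.0000e-02 -1.7999e+02] F [ 0.6  1.6 -2.9] q [-0.08  0.87 -0.77  1.82  0.84  0.81  0.27] t 13.9
shift cm [ 6.75 -0.02  0.07] rotvec [0. 0. 0.]
```

View pics/t6.png

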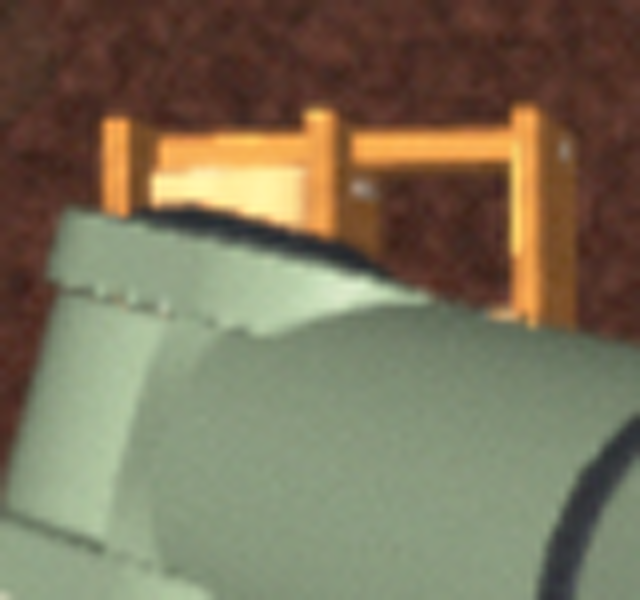

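The nose is just visible under the arm at crop (500,315), inside the mouth. I'll set the box down, release it, back straight off and shut the fingers behind it.

Emit:
play_rows:
  motion:
    - [0,0,0.03,0,0,0,0.3]
    - [0,0,0.03,0,0,0,0.6]
    - [0,0,0.03,0,0,0,0.9]
    - [0,0,0.0,0,0,0,1]
    - [0,0,0,0,0,0,1]

```text
clock: 14.4
position: [0.5074, 0.28, 0.0218]
tool_rot: [-3.142, 0.0, -3.141]
force: [0.4, 0.8, -0.0]
grip_width: 0.0851
finger_force: 0.0
```

Emit:
play_rows:
  motion:
    - [0.8,0,-0.1,0,0,0,1]
    - [2.2,0,-0.2,0,0,0,1]
    - [3.8,0,-0.2,0,0,0,1]
    - [5.5,0,-0.2,0,0,0,1]
    - [7,0,-0.2,0,0,0,1]

```text
clock: 14.9
position: [0.436, 0.28, 0.0238]
tool_rot: [3.142, -0.0, -3.141]
force: [-0.1, 0.9, -1.0]
grip_width: 0.0855
finger_force: 0.0
```

Emit:
play_rows:
  motion:
    - [0,0,0,0,0,0,0]
    - [0,0,0,0,0,0,-1]
    - [0,0,0,0,0,0,-1]
    - [0,0,0,0,0,0,-1]
    - [0,0,0,0,0,0,-1]

```text
clock: 15.4
position: [0.4376, 0.28, 0.0236]
tool_rot: [3.141, -0.0, 3.141]
force: [-0.2, 1.1, 0.2]
grip_width: 0.0124
finger_force: 0.0
```

Emit:
play_rows:
  motion:
    - [0,0,0,0,0,0,-1]
    - [0,0,0,0,0,0,-1]
    - [0,0,0,0,0,0,-1]
    - [0,0,0,0,0,0,-1]
    - [0,0,0,0,0,0,-1]

```text
clock: 15.9
position: [0.4373, 0.2801, 0.0237]
tool_rot: [3.142, -0.0, -3.141]
force: [0.1, 0.9, -0.4]
grip_width: -0.0
finger_force: 0.0
```

```bash
python3 - <<'E'
from h import *
p,d=grab('top');p2,d2=grab('side')
go([.46,.28,.022],180)
a=cv2.resize(cv2.cvtColor(p,cv2.COLOR_RGB2BGR)[170:260,130:220],None,fx=4.4,fy=5,interpolation=cv2.INTER_CUBIC)
b=cv2.resize(cv2.cvtColor(p2,cv2.COLOR_RGB2BGR)[150:225,200:280],None,fx=4.9,fy=6,interpolation=cv2.INTER_CUBIC)
cv2.imwrite('pics/t7.png',np.hstack([a,b]))
E
```

```text
now [0.4373 0.2801 0.0237] [ 180.     -0.   -179.99] F [0.6 0.5 0.3] q [-0.13  0.81 -0.77  1.98  0.87  0.72  0.12] t 16.0
shift cm [-2.27 -0.01  0.17] rotvec [ 0. -0.  0.]
```

View pics/t7.png

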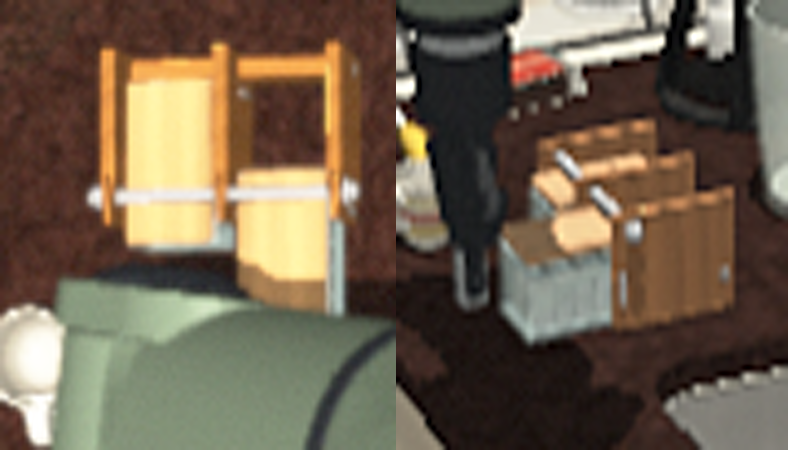

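The box stands straight in the mouth, its nose past the rod (top crop (280,172)), and the shut fingers stand behind it (side crop (470,300)). Now I'll push gently, slightly right of centre because the drag is on the right.

Emit:
play_rows:
  motion:
    - [-0.5,-0.1,0,0,0,0,-1]
    - [-1,-0.2,0,0,0,0,-1]
    - [-1.5,-0.2,0,0,0,0,-1]
    - [-2,-0.2,0,0,0,0,-1]
    - [-2.3,-0.2,0,0,0,0,-1]

```text
clock: 16.5
position: [0.461, 0.278, 0.0237]
tool_rot: [3.142, 0.0, 3.141]
force: [-5.3, -0.3, 1.8]
grip_width: -0.0003
finger_force: 3.6
```

Emit:
play_rows:
  motion:
    - [-0.2,0,0,0,0,0,-1]
    - [-0.4,0,0,0,0,0,-1]
    - [-0.6,0,0,0,0,0,-1]
    - [-0.8,0,0,0,0,0,-1]
    - [-1,0,0,0,0,0,-1]

```text
clock: 17.0
position: [0.4692, 0.2784, 0.0236]
tool_rot: [-3.142, -0.002, -3.141]
force: [-9.5, -1.1, 5.4]
grip_width: -0.0002
finger_force: 4.4
```

Emit:
play_rows:
  motion:
    - [-0.2,0,0,0,0,0,-1]
    - [-0.4,0,0,0,0,0,-1]
    - [-0.6,0,0,0,0,0,-1]
    - [-0.8,0,0,0,0,0,-1]
    - [-1,0,0,0,0,0,-1]

```text
clock: 17.5
position: [0.479, 0.2785, 0.0237]
tool_rot: [3.142, -0.002, -3.14]
force: [-9.7, -0.1, 5.2]
grip_width: -0.0002
finger_force: 4.8
```

Emit:
play_rows:
  motion:
    - [-0.2,0,0,0,0,0,-1]
    - [-0.4,0,0,0,0,0,-1]
    - [-0.6,0,0,0,0,0,-1]
    - [-0.8,0,0,0,0,0,-1]
    - [-1,0,0,0,0,0,-1]

```text
clock: 18.0
position: [0.489, 0.2785, 0.0236]
tool_rot: [3.142, -0.002, -3.14]
force: [-8.7, 0.6, 5.7]
grip_width: 0.0005
finger_force: 4.7
```

Emit:
play_rows:
  motion:
    - [-0.2,0,0,0,0,0,-1]
    - [-0.4,0,0,0,0,0,-1]
    - [-0.6,0,0,0,0,0,-1]
    - [-0.8,0,0,0,0,0,-1]
    - [-1,0,0,0,0,0,-1]

```text
clock: 18.5
position: [0.499, 0.2786, 0.0237]
tool_rot: [3.141, -0.002, -3.14]
force: [-9.3, 0.7, 5.3]
grip_width: 0.0001
finger_force: 4.6
```

```bash
python3 - <<'E'
from h import *
p,d=grab('top');p2,d2=grab('side')
go([.513,.28,.022],180)
a=cv2.resize(cv2.cvtColor(p,cv2.COLOR_RGB2BGR)[170:260,130:220],None,fx=4.4,fy=5,interpolation=cv2.INTER_CUBIC)
b=cv2.resize(cv2.cvtColor(p2,cv2.COLOR_RGB2BGR)[150:225,200:280],None,fx=4.9,fy=6,interpolation=cv2.INTER_CUBIC)
cv2.imwrite('pics/t8.png',np.hstack([a,b]))
E
```

```text
now [0.4994 0.2786 0.0237] [ 1.7998e+02 -9.0000e-02 -1.7994e+02] F [-5.8  0.3  3.2] q [-0.08  0.86 -0.78  1.84  0.84  0.8   0.26] t 18.6
shift cm [-1.36  0.14  0.16] rotvec [ 0.    -0.002  0.001]
```

View pics/t8.png

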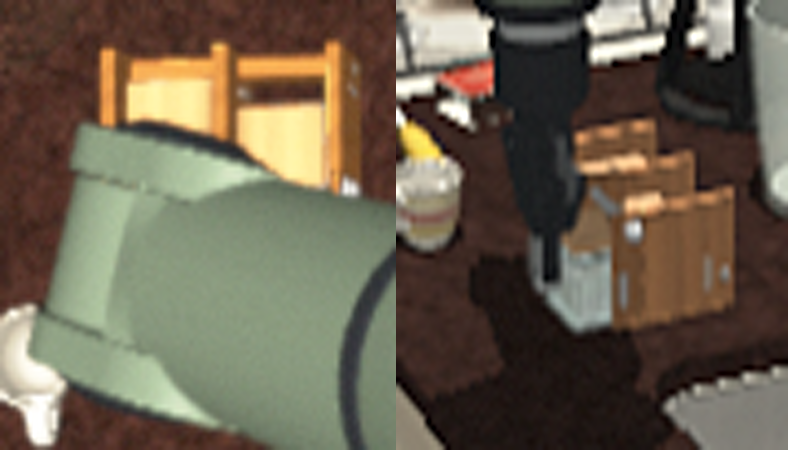

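The box is advancing straight, with its lid edge at crop y≈103 against the rail at ≈78, about 14 mm left. I'll push on in smaller steps.

Emit:
play_rows:
  motion:
    - [-0.2,0,0,0,0,0,-1]
    - [-0.4,0,0,0,0,0,-1]
    - [-0.6,0,0,0,0,0,-1]
    - [-0.8,0,0,0,0,0,-1]
    - [-0.9,0,0,0,0,0,-1]

```text
clock: 19.1
position: [0.5082, 0.2786, 0.0236]
tool_rot: [3.141, -0.002, -3.14]
force: [-9.3, 1.9, 4.9]
grip_width: -0.0002
finger_force: 4.5
```

Emit:
play_rows:
  motion:
    - [-0.05,0,0,0,0,0,-1]
    - [-0.1,0,0,0,0,0,-1]
    - [-0.15,0,0,0,0,0,-1]
    - [-0.2,0,0,0,0,0,-1]
    - [-0.2,0,0,0,0,0,-1]

```text
clock: 19.6
position: [0.5101, 0.2787, 0.0237]
tool_rot: [3.141, -0.002, -3.14]
force: [-9.3, 1.5, 5.3]
grip_width: -0.0001
finger_force: 4.0
```

Emit:
play_rows:
  motion:
    - [-0.03,0,0,0,0,0,-1]
    - [-0.06,0,0,0,0,0,-1]
    - [-0.1,0,0,0,0,0,-1]
    - [-0.1,0,0,0,0,0,-1]
    - [-0.1,0,0,0,0,0,-1]

```text
clock: 20.1
position: [0.5111, 0.2787, 0.0237]
tool_rot: [3.141, -0.002, -3.14]
force: [-8.3, 2.0, 3.9]
grip_width: -0.0001
finger_force: 4.0
```

Emit:
play_rows:
  motion:
    - [-0.03,0,0,0,0,0,-1]
    - [-0.06,0,0,0,0,0,-1]
    - [-0.09,0,0,0,0,0,-1]
    - [-0.12,0,0,0,0,0,-1]
    - [-0.15,0,0,0,0,0,-1]

```text
clock: 20.6
position: [0.5125, 0.2787, 0.0237]
tool_rot: [3.141, -0.002, -3.14]
force: [-8.0, 1.9, 4.2]
grip_width: 0.0004
finger_force: 4.3
```

Emit:
play_rows:
  motion:
    - [-0.02,0,0,0,0,0,-1]
    - [-0.04,0,0,0,0,0,-1]
    - [-0.06,0,0,0,0,0,-1]
    - [-0.08,0,0,0,0,0,-1]
    - [-0.08,0,0,0,0,0,-1]

```text
clock: 21.1
position: [0.5134, 0.2787, 0.0237]
tool_rot: [3.141, -0.002, -3.14]
force: [-7.4, 1.3, 4.1]
grip_width: -0.0006
finger_force: 4.1
```

Emit:
play_rows:
  motion:
    - [-0.02,0,0,0,0,0,-1]
    - [-0.04,0,0,0,0,0,-1]
    - [-0.06,0,0,0,0,0,-1]
    - [-0.08,0,0,0,0,0,-1]
    - [-0.1,0,0,0,0,0,-1]

```text
clock: 21.6
position: [0.5143, 0.2787, 0.0237]
tool_rot: [3.141, -0.002, -3.14]
force: [-9.1, 1.6, 5.1]
grip_width: 0.0002
finger_force: 4.3
```

Emit:
play_rows:
  motion:
    - [-0.02,0,0,0,0,0,-1]
    - [-0.04,0,0,0,0,0,-1]
    - [-0.06,0,0,0,0,0,-1]
    - [-0.06,0,0,0,0,0,-1]
    - [-0.06,0,0,0,0,0,-1]

```text
clock: 22.1
position: [0.515, 0.2787, 0.0237]
tool_rot: [3.141, -0.002, -3.14]
force: [-8.2, 1.4, 4.3]
grip_width: -0.0001
finger_force: 4.1
```

Emit:
play_rows:
  motion:
    - [-0.02,0,0,0,0,0,-1]
    - [-0.04,0,0,0,0,0,-1]
    - [-0.06,0,0,0,0,0,-1]
    - [-0.08,0,0,0,0,0,-1]
    - [-0.08,0,0,0,0,0,-1]

```text
clock: 22.6
position: [0.5158, 0.2787, 0.0237]
tool_rot: [3.141, -0.002, -3.14]
force: [-8.1, 1.8, 3.4]
grip_width: 0.0002
finger_force: 4.1
```

Emit:
play_rows:
  motion:
    - [-0.02,0,0,0,0,0,-1]
    - [-0.04,0,0,0,0,0,-1]
    - [-0.06,0,0,0,0,0,-1]
    - [-0.06,0,0,0,0,0,-1]
    - [-0.06,0,0,0,0,0,-1]

```text
clock: 23.1
position: [0.5164, 0.2787, 0.0237]
tool_rot: [3.141, -0.002, -3.14]
force: [-8.0, 1.6, 4.7]
grip_width: -0.0001
finger_force: 4.1
```

```bash
python3 - <<'E'
from h import *
p,d=grab('top');g=p.astype(int)
go([.513,.28,.022],180)
for u in (166,170,188,193,198): print(u,g[180:196,u,0]-0,g[180:196,u,2])
E
```

```text
now [0.5164 0.2788 0.0237] [ 1.7997e+02 -1.0000e-01 -1.7992e+02] F [-7.4  1.6  4.3] q [-0.07  0.88 -0.78  1.8   0.83  0.82  0.3 ] t 23.15
shift cm [0.34 0.12 0.17] rotvec [ 0.    -0.002  0.001]
166 [ 92 133 231 247 248 243 117  44  50  72 118 144 149 150 150 152] [ 40  50  77  86  87  83  69  51  58  73 111 133 137 138 138 138]
170 [ 77 156 249 248 248 250 246 128  53  48  80 124 163 163 166 167] [ 41  54  91  86  84 102 126  74  50  54  81 115 149 147 150 154]
188 [102 171 247 248 241 228 254 255 255 255 255 255 254 252 214 107] [ 46  57  82  85  83  99 152 162 162 164 160 161 160 143 109  77]
193 [ 99 173 245 247 242 226 254 254 254 254 254 254 254 254 254 254] [ 42  53  81  83  86 103 156 162 158 160 157 159 159 161 160 162]
198 [108 191 245 247 243 240 254 255 255 255 255 255 255 255 255 255] [ 46  62  80  83 100 127 159 163 163 164 160 161 162 160 163 164]
```

Emit:
play_rows:
  motion:
    - [-0.02,0,0,0,0,0,-1]
    - [-0.04,0,0,0,0,0,-1]
    - [-0.06,0,0,0,0,0,-1]
    - [-0.08,0,0,0,0,0,-1]
    - [-0.08,0,0,0,0,0,-1]

```text
clock: 23.65
position: [0.5168, 0.2787, 0.0236]
tool_rot: [3.141, -0.002, -3.14]
force: [-10.3, 0.7, 6.3]
grip_width: 0.0004
finger_force: 5.2
```

Emit:
play_rows:
  motion:
    - [-0.02,0,0,0,0,0,-1]
    - [-0.04,0,0,0,0,0,-1]
    - [-0.06,0,0,0,0,0,-1]
    - [-0.06,0,0,0,0,0,-1]
    - [-0.06,0,0,0,0,0,-1]

```text
clock: 24.15
position: [0.5169, 0.2788, 0.0237]
tool_rot: [3.142, -0.003, -3.14]
force: [-15.0, -0.2, 9.2]
grip_width: 0.0001
finger_force: 7.2
```

Emit:
play_rows:
  motion:
    - [-0.02,0,0,0,0,0,-1]
    - [-0.04,0,0,0,0,0,-1]
    - [-0.04,0,0,0,0,0,-1]
    - [-0.04,0,0,0,0,0,-1]
    - [-0.04,0,0,0,0,0,-1]

```text
clock: 24.65
position: [0.5169, 0.2788, 0.0237]
tool_rot: [-3.141, -0.004, -3.14]
force: [-16.7, 0.6, 11.1]
grip_width: -0.0004
finger_force: 8.5
```

Emit:
play_rows:
  motion:
    - [0.5,0,0,0,0,0,-1]
    - [2,0,0,0,0,0,-1]
    - [4,0,0,0,0,0,-1]
    - [7,0,0,0,0,0,-1]
    - [9,0,-2,0,0,0,-1]

```text
clock: 25.15
position: [0.4269, 0.2773, 0.0424]
tool_rot: [-3.14, -0.003, -3.141]
force: [-0.1, -0.3, 0.0]
grip_width: 0.0001
finger_force: 0.0
```

Emit:
play_rows:
  motion:
    - [0,0,-4,0,0,0,-1]
    - [0,-1,-8,0,0,0,-1]
    - [0,-5,-12,0,0,0,-1]
    - [0,-10,-15,0,0,0,-1]
    - [0,-15,-15,0,0,0,-1]

```text
clock: 25.65
position: [0.4301, 0.1408, 0.1945]
tool_rot: [3.141, 0.004, -3.14]
force: [2.6, 0.4, -0.8]
grip_width: 0.0001
finger_force: 0.0
```

Emit:
play_rows:
  motion:
    - [0,-4,0,0,0,0,-1]
    - [0,-8,0,0,0,0,-1]
    - [0,-12,0,0,0,0,-1]
    - [0,-16,0,0,0,0,-1]
    - [0,-16,0,0,0,0,-1]

```text
clock: 26.15
position: [0.429, -0.0241, 0.1917]
tool_rot: [-3.14, -0.001, 3.135]
force: [0.4, 1.3, 0.5]
grip_width: -0.0001
finger_force: 0.0
```

```bash
python3 - <<'E'
from h import *
p,d=grab('top');p2,d2=grab('side')
P=cloud('top',d);H=P[...,2]
for nm,c0,c1 in(('stored',159,177),('new',186,202)):
    m=np.zeros(d.shape,bool);hs=cv2.cvtColor(p,cv2.COLOR_RGB2HSV)
    m[212:225,c0:c1]=((H>.05)&(H<.066))[212:225,c0:c1]
    g=p[...,0].astype(int)-p[...,2]
    print(nm,'z',np.nanmedian(H[188:206,c0:c1]),np.nanmedian(H[m]))
    for c in (c0+3,c0+8,c0+13): print(c,p[214:224,c,2])
b0=np.vstack([cv2.resize(cv2.cvtColor(p,cv2.COLOR_RGB2BGR)[170:260,125:225],None,fx=4,fy=5,interpolation=cv2.INTER_CUBIC)])
b=cv2.resize(cv2.cvtColor(p2,cv2.COLOR_RGB2BGR)[150:225,200:280],None,fx=4.9,fy=6,interpolation=cv2.INTER_CUBIC)
cv2.imwrite('pics/t9.png',np.hstack([b0,b]))
go([.513,.28,.022],180)
E
```

```text
stored z 0.05846024131653871 0.05805781299680679
162 [155 154 154 146 134 108  66  42  39  41]
167 [155 161 157 150 175 174  98  48  35  35]
172 [162 163 161 157 165 163  95  51  37  40]
new z 0.058306479752617046 0.057901623917260836
189 [162 168 164 164 166 141  68  43  34  34]
194 [158 158 159 176 186 126  56  39  47  42]
199 [161 163 160 161 158 105  49  45  45  41]
now [ 0.4295 -0.0199  0.1921] [-1.7999e+02  1.0000e-02  1.7988e+02] F [0.2 0.2 0. ] q [ 0.75  0.44 -1.06  2.09  0.5   0.89  0.97] t 26.25
shift cm [-8.28 30.   17.01] rotvec [-0.     0.    -0.002]
```

View pics/t9.png

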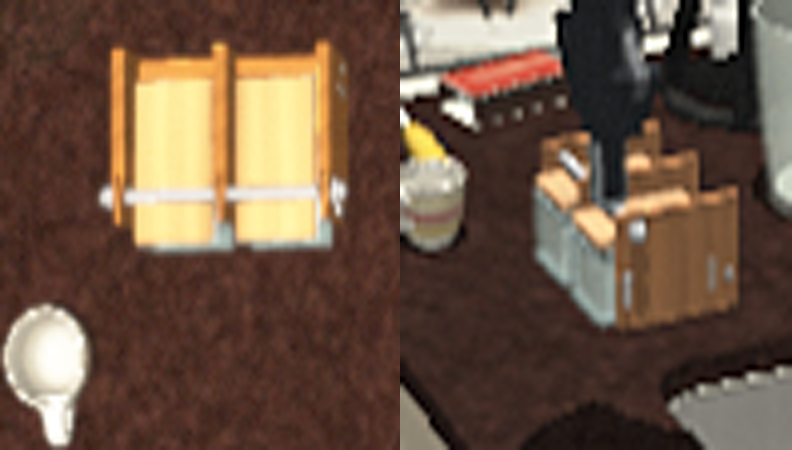

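The box sits beside the stored one: front edges level (crop y≈245), lid at the same height (58.3 against 58.5 mm), cup unmoved, robot clear.

```bash
python3 -c "
from h import *
print(bot.job_done())"
```

```text
the job is handed in; nothing more can be done
None
```

The lid is pressed home on its hard stop (29 N at most). The box is in the empty bay under the rod and against the back rail, level with its neighbour (17 N at most, pushing). The arm is clear, and I handed the job in at about 26 s.

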